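# Third hand: shut the control box and hold it against the sprung fence

## Task

Press the control box's hinged cover shut until it clicks home, and only then bring the box to the sprung fence: standing flat on the bench, its catch end (the end away from the hinge) square against the middle of the plate. Push with a steady 10 newtons or so, which takes the plate about half-way in, never ramming it onto its stop, and finish while still holding it there, so that I can drive the cover screws. Leave everything else on the bench where it is.

Things in the scene. Friction and masses are not known exactly. Their poses are not given: they have to be found in the camera images.
- case_centre (a point): the control box: a grey metal box 120 mm long (its own x), 56 mm wide (y), 45 mm tall with the cover shut, about 0.5 kg, loose on the bench. This point is its middle, 22.5 mm above its underside, 60 mm from either end. Its x axis points from the hinge end to the catch end, z up. The long sides are flat and can be gripped across the 56 mm
- case: the same box; origin at the centre of its underside, same axes
- lid_hinge (a point): on the box: middle of the cover's hinge line, at the top of the box's -x end (39 mm above the underside, 60 mm behind the middle); axes as the box's. The hinge line runs along y
- lid_edge (a point): on the cover (120 mm long, 56 mm wide, 6 mm thick): point on its outer face, midway across, 10 mm from its free edge and 110 mm from the hinge line; 6 mm above the hinge line when shut. The place to press
- lid (a joint): angle of the cover, rad: 0 = fully shut, 1.3 = wide open. A stiff hinge: it stays where it is left. From about 0.09 down a sprung click catch resists (up to about 6 N at the free edge); its dead point is near 0.03: keep pressing until the cover is down at 0, where the catch keeps it
- fence: sprung fence bolted to the bench: dark steel block 90 mm wide, 44 mm tall, with a steel plate standing in front of it. Origin on the bench, midway across, below the plate's front face at rest. x points from the face back into the fence (the way the plate is pushed), y along the plate, z up. The fixed block's front lies at x = 38 mm
- plate_face (a point): middle of the plate's front face, 22.5 mm above the bench; the plate is 84 mm wide, 10 mm thick, from 3 to 43 mm above the bench; axes as the fence's
- plate (a joint): how far the plate is pushed in, m: 0 at rest, 0.020 at its hard stop. The springs push back with 2.8 N at 0 and 700 N/m more: 10 N at 0.0103, 16.8 N at the stop
- cup_a: bystander: small red plastic parts cup, 68 mm across, 55 mm tall; origin under its centre
- cup_b: bystander: small green plastic parts cup, 68 mm across, 55 mm tall; origin under its centre
- can: bystander: upright spray can, 62 mm across, 190 mm tall; origin under its centre
- spanner: bystander: open-ended spanner lying on the bench
- washer: bystander: steel washer lying flat, 26 mm across, 5 mm thick
- gauge: bystander: dial thickness gauge lying on its back: dial 58 mm across, 18 mm thick, with a blue frame reaching 90 mm to its own -x
- screwdriver: bystander: screwdriver lying on the bench

How it is judged (in metres and radians):
On the way, in this order (a step that is already met when the one before it is completed fails the run):
1. the cover is shut past its catch (value of joint lid below 0.025 rad), for 0.2 s.
2. with the cover shut, the box is pressed against the plate within the force band (contact force between case and fence between 6 and 14 N and value of joint lid below 0.025 rad), for 0.2 s.
At the end, for the whole second after the job is handed in: Robot still touching the box, which presses the plate with 6 to 14 N all through the last second; cover shut (under 0.025 rad); box flat on the bench (within 6 mm, 0.06 rad), catch end on the plate, square within 5 degrees, within 15 mm of the plate's middle (all of step 2 and y of case_centre in the frame of plate_face between -0.015 and 0.015 m and x of case_centre in the frame of plate_face between -0.068 and -0.054 m and x of lid_hinge in the frame of plate_face below -0.1 m and angle between the x axis of case_centre and the x axis of fence, either way round below 0.087 rad and angle between case_centre's own z axis and vertical below 0.06 rad and height (world z) of case_centre below 0.0285 m and contact force between any of the fingers, the arm and case above 2 N); the arm keeps its last pose, push and grip.
It fails at once if the box is rammed against the fence with more than 25 N (contact force between case and fence above 25 N).
It fails at once if a bystander is moved more than 30 mm (distance of any of cup_a, cup_b, can, spanner, washer, gauge, screwdriver from where it was at the start of the episode above 0.03 m).
It also fails if it takes over 53 s, if anything falls off the work surface, if the arm or the gripper's body presses on something with over 40 N, if the wrist force passes 120 N, or if a joint passes its speed limit or range.

## Robot

A 6-joint arm with a two-finger parallel gripper is mounted at the origin on the work surface. World frame = base frame: x ahead of the robot, y to its left, z up, the work surface at z = 0. Lengths are in mm, angles in rad, forces in N, time in s.
With the tool pointing down it reaches from about 325 to 775 mm from the base axis. Payload 5.5 kg.
Tool frame: the origin (TCP) lies between the finger pads; the fingertips stand 11 mm ahead of it and the grasp point (between the pads) lies 8 mm behind it; z points along the fingers, y is the line along which they close (so a half turn about z gives the same grasp; the last joint's range is limited). The gripper opens to 88 mm and grips with 3 to 60 N. Pads are 20 mm wide; open, the fingers measure 115 mm over their backs; the gripper's body (75 mm by 178 mm) begins 61 mm behind the grasp point.
Start: joints at [1.258, 0.091, 1.231, -0, 1.82, -0.057], TCP at [151.815, 580.49, 233.631] pointing down, gripper open.
Joint ranges: [-2.87, 2.87], [-0.86, 2.18], [0.17, 2.46], [-1.51, 4.65], [0.06, 2.69], [-2.65, 2.65]. Speed limits (rad/s): [2.57, 2.57, 3.01, 3.14, 3.14, 3.14].

## Interface

Orientations are given as [roll, pitch, yaw] about the fixed x, y, z axes, in that order (R = Rz(yaw) Ry(pitch) Rx(roll)).
In Python, from station import env gives the robot as it stands.
- The arm moves only by the tool step_arm, never from a script. Its arguments are lists of equal length, an entry for each row: "slide": the shift along the tool's x, y, z scaled (see below), a list of three; "spin": the turn about the tool's z scaled (see below); "fingers": the finger opening in mm, from 0 to 87.8. A call has 1 to 12 rows; each row is the pose to reach, as a shift and turn from the pose commanded when the call began, along the tool's axes at that moment; what a row does not reach only later rows make up. The controller multiplies each number of a shift by 300 mm and each number of a turn by 45 degrees. A row lasts 1/10 s, in which the tool goes at most 50 mm and 8.59 degrees, less where a joint would pass 70% of its speed; a pose out of reach is approached as far as the arm can. A call with a number of a shift or a turn outside -1 to 1 is refused whole. A call with a gripper value outside its range is refused whole. The fingers move at their own pace and stop on an object; the grip force is fixed at half the most. Time passes only in rows, so rows that repeat a pose let the fingers close. It gives the time, the measured TCP pose, the force, the opening and the grip force at its end, in the units of the state.
- env.get_obs(): the state, without advancing time (a new reading comes with each control period).
- env.camera(name): name is "side" or "top"; returns (picture, depth): 420x560x3 uint8, blue, green, red; 420x560 float32, mm along the optical axis (not along the pixel's ray), 0 where there is no reading.
- env.camera_info(name): a dict with "intrinsics" (3x3 intrinsics, pixels), "origin" and "rotation" of the camera in the world. Camera axes: x right, y down, z forward; pixel columns grow to the right and rows downward; lengths in mm; the calibration is good to about 2 mm. A picture is of the moment at which its call begins. camera_info takes no time and is no camera call.
- env.close_job(): hands the job in; it is judged then, once.
The state is a dict: "clock": time; "qpos": joint angles; "joint_vel": joint speeds; "tau": joint torques, N m; "position": TCP position; "tool_rot": TCP orientation; "force": force on the tool from outside, world axes, zero at the start; "wrist_torque": the same for the moment, N m; "opening": finger opening in mm; "finger_force": force on a finger pad.
Only numpy, scipy, OpenCV 4.12 (cv2) and the standard library are available. Lean on these libraries where they do the work, as an engineer would, in place of code of your own. Each camera call takes 0.05 s, during which the arm holds its last target. There are 200 camera calls.

## Working session

There is one attempt and no reset: what is moved stays moved. The work goes in short steps, Python scripts to look and compute and a tool call to move; the robot and the scene stay as the last step left them, time stands still between calls to the robot, and variables do not carry over. Pictures are saved under pics/ and viewed, at most 10 in all, crops included, and the job is handed in when it is done.

Besides the shell and the picture viewer there is one more tool, called as name(argument=value, ...), one argument or row to a line, values as JSON. step_arm: Moves the arm, as the interface text tells. Shifts and turns lie within -1 to 1; 1 stands for 300 mm of shift or 45 degrees of turn. Its arguments: {"type":"object","properties":{"slide":{"type":"array"},"spin":{"type":"array"},"fingers":{"type":"array"}},"required":["slide","spin","fingers"]}

```bash
mkdir -p pics
cat > h.py <<'E'
import numpy as np, cv2
from station import env
def pts(name):
    im,d=env.camera(name); c=env.camera_info(name); K=np.array(c["intrinsics"]);R=np.array(c["rotation"]);o=np.array(c["origin"])
    v,u=np.mgrid[0:420,0:560]
    P=np.stack([(u-K[0,2])/K[0,0]*d,(v-K[1,2])/K[1,1]*d,d],-1)@R.T+o
    return im,d,P
E
python3 - <<'E'
from h import *
for n in("top","side"):
    im,d,P=pts(n); cv2.imwrite(f"pics/{n}0.png",cv2.resize(im,(784,588))); np.save(n+"P.npy",P); cv2.imwrite(n+"raw.png",im)
    c=env.camera_info(n); print(n,c)
o=env.get_obs(); print({k:np.round(o[k],3) for k in o})
E
```

```text
Traceback (most recent call last):
  File "h.py", line 6, in pts
    P=np.stack([(u-K[0,2])/K[0,0]*d,(v-K[1,2])/K[1,1]*d,d],-1)@R.T+o
      ~~~~~~~~~~~~~~~~~~~~~~~~~~~~~~~~~~~~~~~~~~~~~~~~~~~~~~~~~~~~^~
ValueError: operands could not be broadcast together with shapes (420,560) (3,)
```

The camera rotation is a roll-pitch-yaw triple, so I convert it.

```bash
sed -i 's/R=np.array(c\["rotation"\])/R=Rot.from_euler("xyz",c["rotation"]).as_matrix()/; 1a from scipy.spatial.transform import Rotation as Rot' h.py
python3 - <<'E'
from h import *
for n in("top","side"):
    im,d,P=pts(n); cv2.imwrite(f"pics/{n}0.png",cv2.resize(im,(784,588))); np.save(n+"P.npy",P); cv2.imwrite(n+"raw.png",im)
    c=env.camera_info(n); print(n,c)
    print(P[::60,::80].round().astype(int).tolist()[3:5])
o=env.get_obs(); print({k:np.round(o[k],3) for k in o})
E
```

```text
top {'intrinsics': array([[438.09374947,   0.        , 284.24016296],
       [  0.        , 438.09374947, 202.06883009],
       [  0.        ,   0.        ,   1.        ]]), 'origin': array([ 348.49564948,   15.4736121 , 1013.06550189]), 'rotation': array([-2.91822103e+00, -9.69029510e-04, -1.57422337e+00])}
[[[632, 688, 11], [634, 502, 2], [633, 311, 1], [633, 120, -1], [633, -73, -3], [633, -265, -2], [632, -457, -1]], [[491, 676, -2], [489, 488, 2], [490, 304, -3], [489, 117, -1], [488, -69, -1], [488, -256, -2], [487, -443, -4]]]
side {'intrinsics': array([[385.07461371,   0.        , 275.18867365],
       [  0.        , 385.07461371, 206.73193724],
       [  0.        ,   0.        ,   1.        ]]), 'origin': array([262.50877435, 423.44278456, 576.30625965]), 'rotation': array([-2.35166223,  0.01668712, -2.52224151])}
[[[1541, 179, -220], [1547, -50, -386], [830, 65, 45], [693, -36, 40], [566, -158, 15], [425, -275, 0], [277, -377, -1]], [[928, 350, 59], [855, 255, 16], [720, 171, 25], [611, 70, 1], [482, -19, 1], [355, -107, 0], [229, -195, 0]]]
{'clock': np.float64(0.15), 'qpos': array([ 1.258,  0.092,  1.232,  0.   ,  1.82 , -0.057]), 'joint_vel': array([ 0.001, -0.002, -0.002,  0.002,  0.001,  0.002]), 'tau': array([ 1.0000e-03, -4.4705e+01, -4.0691e+01,  7.0000e-02,  2.7000e-02,
       -0.0000e+00]), 'position': array([151.748, 580.286, 232.779]), 'tool_rot': array([-3.14 , -0.   ,  2.886]), 'force': array([-0.198,  0.   ,  0.77 ]), 'wrist_torque': array([ 0.006,  0.028, -0.033]), 'finger_force': np.float64(0.0), 'opening': np.float64(87.474)}
```

View pics/top0.png

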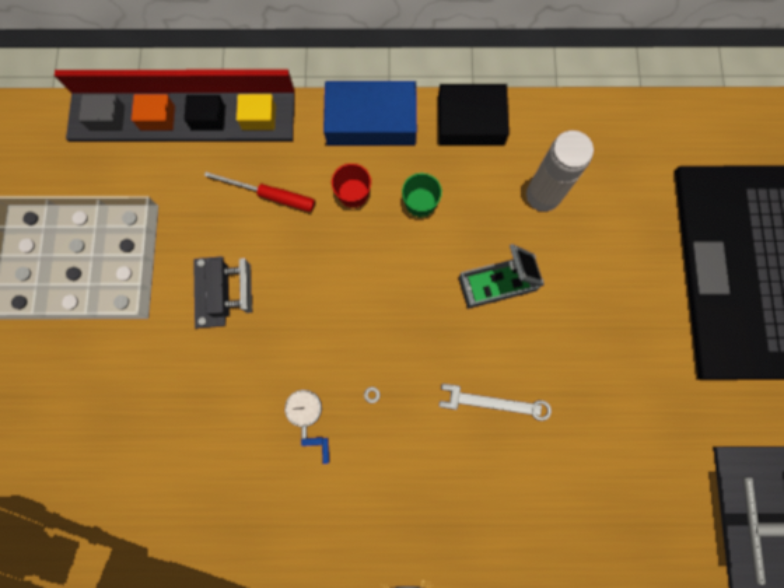

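View pics/side0.png

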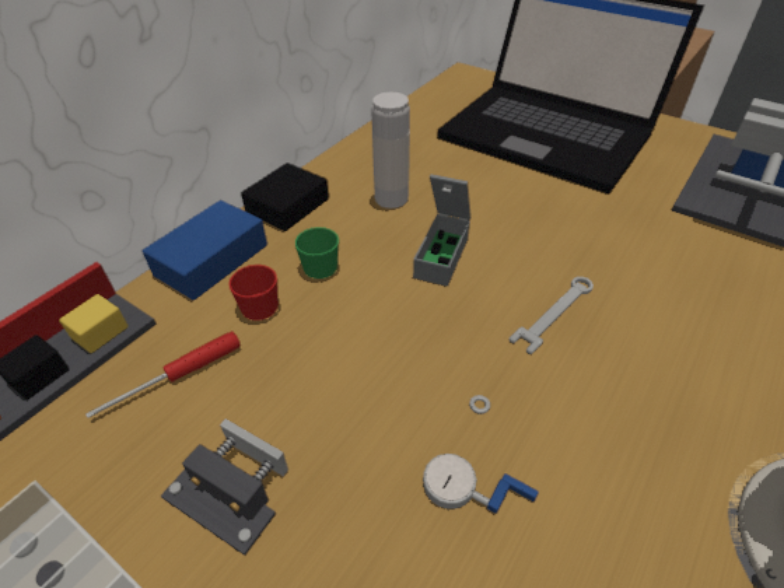

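The top view shows the box at about (500,283) with its hinge end and open cover on the right and the catch end on the left. The fence is at about (222,290), with its plate at (245,285) facing the box. The path between them is clear.

Run:
```python
from h import *
P=np.load("topP.npy"); im=cv2.imread("topraw.png")
s=1/1.4
def reg(P,x0,x1,y0,y1,zl,zh):
    m=(P[...,0]>x0)&(P[...,0]<x1)&(P[...,1]>y0)&(P[...,1]<y1)&(P[...,2]>zl)&(P[...,2]<zh); return P[m]
for (u,v) in [(462,280),(470,304),(541,284),(513,248),(535,255),(500,283),(243,262),(248,310),(245,285),(210,290),(351,185),(421,193),(302,408)]:
    print(u,v,P[int(v*s),int(u*s)].round())
S=np.load("sideP.npy")
ctr=P[int(283*s),int(500*s)]; x,y=ctr[:2]
for n,Q in(("top",P),("side",S)):
    r=reg(Q,x-90,x+90,y-110,y+110,30,44); 
    print(n,len(r),cv2.minAreaRect(r[:,:2].astype(np.float32)))
    r=reg(Q,x-90,x+90,y-110,y+110,8,300);print(cv2.minAreaRect(r[:,:2].astype(np.float32)),r[:,2].max(),r[r[:,2].argmax()])
    f=P[int(285*s),int(245*s)]
    for z in((36,48),(25,60)):
        r=reg(Q,f[0]-70,f[0]+70,f[1]-22,f[1]+16,*z)
        print(n,"plate",len(r),cv2.minAreaRect(r[:,:2].astype(np.float32)))
    r=reg(Q,f[0]-70,f[0]+70,f[1]+16,f[1]+90,36,60)
    if len(r): print(n,"block",len(r),cv2.minAreaRect(r[:,:2].astype(np.float32)))
# lid points
for n,Q in(("top",P),("side",S)):
    r=reg(Q,x-90,x+90,y-140,y+60,60,250); print(n,"lid",len(r),r.mean(0) if len(r) else 0, r.max(0),r.min(0))
big=cv2.resize(im[160:230,310:400],(720,560),interpolation=cv2.INTER_CUBIC)
cv2.imwrite("pics/boxc.png",big)
big=cv2.resize(im[175:245,125:195],(560,560),interpolation=cv2.INTER_CUBIC)
cv2.imwrite("pics/fencec.png",big)
```

```text
462 280 [577. -92.  29.]
470 304 [ 536. -102.   30.]
541 284 [ 565. -214.   57.]
513 248 [ 598. -155.  144.]
535 255 [ 628. -221.   -3.]
500 283 [ 575. -157.   12.]
243 262 [604. 267.  46.]
248 310 [528. 257.  34.]
245 285 [568. 262.  42.]
210 290 [559. 318.  42.]
351 185 [752.  97.   9.]
421 193 [741. -25.   3.]
302 408 [372. 169.  14.]
top 214 ((575.7277221679688, -155.6505126953125), (56.677940368652344, 125.12353515625), 14.270569801330566)
((575.515869140625, -155.69528198242188), (57.067230224609375, 125.16619110107422), 14.387711524963379) 148.0388072106697 [ 588.68229155 -157.69449103  148.03880721]
top plate 184 ((568.8681640625, 265.5158386230469), (83.99765014648438, 11.092199325561523), 5.369647026062012)
top plate 233 ((568.4354858398438, 270.11895751953125), (83.99765014648438, 20.33902359008789), 5.369647026062012)
top block 502 ((564.3283081054688, 312.20062255859375), (89.9701919555664, 28.636096954345703), 4.935146808624268)
side 392 ((576.5732421875, -155.36099243164062), (57.07878875732422, 124.4869613647461), 14.577136993408203)
((576.422119140625, -155.40826416015625), (57.1178092956543, 124.64278411865234), 14.40142822265625) 148.69731123098893 [ 582.91671618 -157.37557673  148.69731123]
side plate 388 ((569.6702880859375, 264.281982421875), (84.4643783569336, 10.740081787109375), 4.783501625061035)
side plate 584 ((569.1580810546875, 268.8680114746094), (84.72056579589844, 21.37850570678711), 3.5417323112487793)
side block 1179 ((565.583251953125, 311.02203369140625), (90.6738052368164, 28.655744552612305), 5.140138626098633)
top lid 383 [ 579.48943485 -177.58404237  114.39976687] [ 613.80662307 -150.78351388  148.03880721] [ 550.06827083 -211.2310596    60.39357457]
side lid 605 [ 580.52614071 -177.24742649  109.50049424] [ 614.66281311 -151.54349746  148.69731123] [ 550.63407648 -210.72231385   60.0331146 ]
```

View pics/boxc.png

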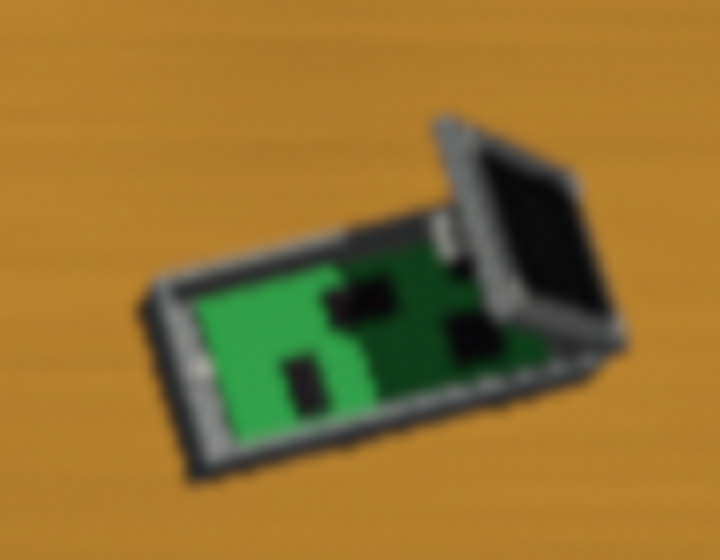

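View pics/fencec.png

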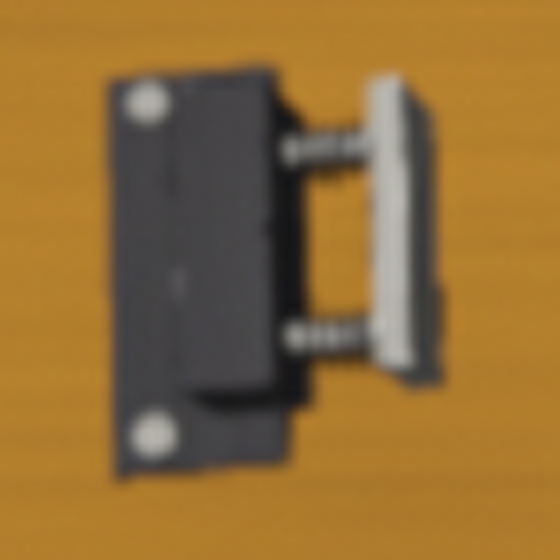

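The top view and both depth maps agree:
- **Box:** centre about (576,-155.5), yaw about 104.4°, cover at about 1.1 rad.
- **Plate face:** about (569.5,259.7), fence yaw about 95.1°.

Sizes also check out (56.7×125 mm, and 84 and 90 mm). Next I plan the moves.

```bash
cat >> h.py <<'E'
def cmd(x,y,z,yawdeg,cur=None):
    "slide/spin numbers from the current pose (xyz,yawdeg) to a target, tool pointing down"
    if cur is None:
        o=env.get_obs(); p=np.array(o["position"]); R=Rot.from_euler("xyz",o["tool_rot"]).as_matrix(); w=np.degrees(o["tool_rot"][2])
    else:
        p=np.array(cur[:3]); w=cur[3]; R=Rot.from_euler("xyz",[np.pi,0,np.radians(w)]).as_matrix()
    d=R.T@(np.array([x,y,z])-p)/300; return d.round(4), round((w-yawdeg)/45,4)
E
python3 - <<'E'
from h import *
P=np.load("topP.npy")
m=(P[...,2]>175)&(P[...,2]<200)&(P[...,0]>600); print("can",cv2.minAreaRect(P[m][:,:2].astype(np.float32)))
c=(151.7,580.3,232.8,165.4)
pts=[(285,330,230,135),(430,75,230,106),(587,-200,233,104.4)]
for q in pts: print(cmd(*q,cur=c)); c=q
E
```

```text
can ((733.4580688476562, -239.63931274414062), (58.16816329956055, 59.2462272644043), 88.64926147460938)
(array([-0.6403, -0.6954,  0.0093]), 0.6756)
(array([-0.9428, -0.2593, -0.    ]), 0.6444)
(array([-1.0254,  0.2504, -0.01  ]), 0.0356)
```

step_arm(
  slide=[
    [-0.64, -0.695, 0],
    [-0.64, -0.695, 0],
    [-0.64, -0.695, 0],
    [-0.64, -0.695, 0],
    [-0.64, -0.695, 0],
    [-0.64, -0.695, 0],
    [-0.64, -0.695, 0],
    [-0.64, -0.695, 0],
  ],
  spin=[0.675, 0.675, 0.675, 0.675, 0.675, 0.675, 0.675, 0.675],
  fingers=[0, 0, 0, 0, 0, 0, 0, 0],
)

```text
clock: 0.95
position: [285.0, 330.0, 233.7]
tool_rot: [3.141, -0.001, 2.354]
force: [0.8, -0.4, 0.1]
opening: 27.4
finger_force: 0.0
```

step_arm(
  slide=[
    [-0.94, -0.26, 0],
    [-0.94, -0.26, 0],
    [-0.94, -0.26, 0],
    [-0.94, -0.26, 0],
    [-0.94, -0.26, 0],
    [-0.94, -0.26, 0],
    [-0.94, -0.26, 0],
    [-0.94, -0.26, 0],
  ],
  spin=[0.645, 0.645, 0.645, 0.645, 0.645, 0.645, 0.645, 0.645],
  fingers=[0, 0, 0, 0, 0, 0, 0, 0],
)

```text
clock: 1.75
position: [429.1, 76.2, 233.1]
tool_rot: [-3.14, -0.001, 1.848]
force: [0.3, 0.1, -0.3]
opening: 0.5
finger_force: 0.0
```

step_arm(
  slide=[
    [-1, 0.25, 0],
    [-1, 0.25, 0],
    [-1, 0.25, 0],
    [-1, 0.25, 0],
    [-1, 0.25, 0],
    [-1, 0.25, 0],
    [-1, 0.25, 0],
    [-1, 0.25, 0],
  ],
  spin=[0.036, 0.036, 0.036, 0.036, 0.036, 0.036, 0.036, 0.036],
  fingers=[0, 0, 0, 0, 0, 0, 0, 0],
)

```text
clock: 2.55
position: [584.3, -191.0, 232.2]
tool_rot: [-3.14, -0.002, 1.822]
force: [-0.4, -0.3, 0.0]
opening: 0.4
finger_force: 0.0
```

step_arm(
  slide=[
    [0, 0, 0.278],
    [0, 0, 0.278],
    [0, 0, 0.278],
    [0.03, 0, 0.285],
    [0.06, 0, 0.297],
    [0.096, 0, 0.316],
    [0.125, 0, 0.34],
    [0.151, 0, 0.363],
    [0.175, 0, 0.39],
    [0.195, 0, 0.42],
    [0.212, 0, 0.452],
    [0.226, 0, 0.485],
  ],
  spin=[0, 0, 0, 0, 0, 0, 0, 0, 0, 0, 0, 0],
  fingers=[0, 0, 0, 0, 0, 0, 0, 0, 0, 0, 0, 0],
)

```text
clock: 3.75
position: [566.4, -126.2, 87.0]
tool_rot: [-3.141, -0.0, 1.821]
force: [-1.2, 0.4, 0.7]
opening: 0.4
finger_force: 0.1
```

Run:
```python
from h import *
im,d,P=pts("side"); cv2.imwrite("pics/s1.png",cv2.resize(im[90:270,220:420],(800,600)[:2] if 0 else (660,594),interpolation=cv2.INTER_CUBIC))
o=env.get_obs();print(o["position"],o["force"])
```

```text
[ 565.51882076 -125.51361688   84.91316045] [ 0.00404295 -0.32739191 -0.48862996]
```

View pics/s1.png

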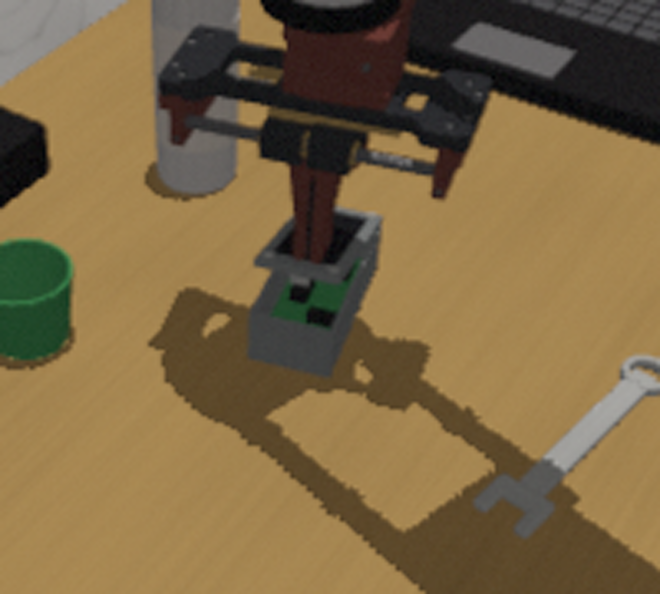

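The finger is on the cover's outer face at crop (315,250). The cover is down to about 0.3 rad and the box hasn't visibly moved. I keep pressing.

step_arm(
  slide=[
    [0.01, 0, 0.025],
    [0.015, 0, 0.05],
    [0.019, 0, 0.07],
    [0.022, 0, 0.082],
    [0.022, 0, 0.09],
    [0.022, 0, 0.097],
    [0.022, 0, 0.103],
    [0.022, 0, 0.106],
    [0.022, 0, 0.106],
  ],
  spin=[0, 0, 0, 0, 0, 0, 0, 0, 0],
  fingers=[0, 0, 0, 0, 0, 0, 0, 0, 0],
)

```text
clock: 4.7
position: [565.1, -120.3, 56.1]
tool_rot: [3.141, 0.0, 1.821]
force: [0.2, 0.5, 0.8]
opening: 0.3
finger_force: 0.0
```

step_arm(
  slide=[
    [0, 0, 0.004],
    [0, 0, 0.008],
    [0, 0, 0.012],
    [0, 0, 0.012],
  ],
  spin=[0, 0, 0, 0],
  fingers=[0, 0, 0, 0],
)

```text
clock: 5.1
position: [565.3, -120.3, 55.6]
tool_rot: [3.14, 0.001, 1.821]
force: [-7.3, 2.4, 14.5]
opening: 0.3
finger_force: 7.4
```

The arm stalls at 14.5 N with the tip at cover height, so the cover is home. I rise, open the fingers and look from above.

step_arm(
  slide=[
    [0, 0, 0.012],
    [0, 0, 0.012],
    [0, 0, -0.1],
    [0, 0, -0.4],
    [0, 0, -0.5],
    [-0.3, 0, -0.5],
    [-0.6, 0, -0.5],
    [-0.6, 0, -0.5],
    [-0.6, 0, -0.5],
  ],
  spin=[0, 0, 0, 0, 0, 0, 0, 0, 0],
  fingers=[0, 0, 0, 0, 0, 30, 87.8, 87.8, 87.8],
)

```text
clock: 6.0
position: [609.7, -298.0, 201.9]
tool_rot: [-3.141, 0.001, 1.819]
force: [-0.5, 0.3, -1.2]
opening: 28.9
finger_force: 0.0
```

Run:
```python
from h import *
for n in("top","side"):
    im,d,P=pts(n)
    m=(abs(P[...,0]-570)<80)&(abs(P[...,1]+140)<100)
    for lo,hi in((12,70),(38,52)):
        k=m&(P[...,2]>lo)&(P[...,2]<hi); r=P[k]; print(n,k.sum(),cv2.minAreaRect(r[:,:2].astype(np.float32)),r[:,2].max().round(1))
    if n=="side": cv2.imwrite("pics/s2.png",cv2.resize(im[90:270,220:420],(660,594),interpolation=cv2.INTER_CUBIC))
o=env.get_obs();print(o["position"],o["force"],o["tool_rot"])
```

```text
top 1427 ((575.3406372070312, -155.13272094726562), (56.6801643371582, 123.86509704589844), 14.347495079040527) 49.8
top 1291 ((575.5377807617188, -155.08163452148438), (56.269447326660156, 123.85782623291016), 14.365882873535156) 49.8
side 1315 ((575.6301879882812, -154.72637939453125), (56.85627365112305, 122.06791687011719), 13.86698055267334) 48.9
side 976 ((575.964599609375, -154.95135498046875), (56.306678771972656, 122.07167053222656), 14.765412330627441) 48.9
[ 609.27460072 -298.8805525   200.66892415] [ 0.60700628 -0.19122925 -0.15614946] [-3.13962386e+00 -1.88895788e-04  1.81611329e+00]
```

View pics/s2.png

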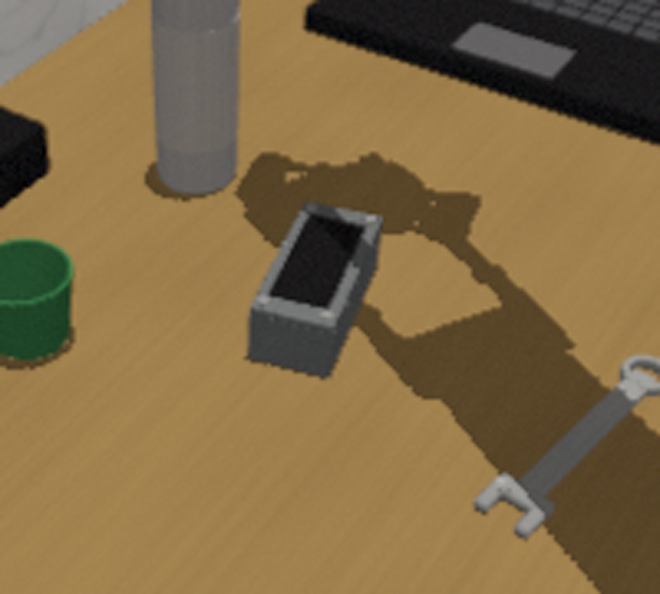

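The cover is flat and shut, with the catch end at crop (290,340). The box is at (575.6,-155), yaw 104.4°. Next I grip it across its middle.

step_arm(
  slide=[
    [0.493, 0.01, 0.0],
    [0.493, 0.01, 0.0],
    [0.493, 0.01, 0.0],
    [0.493, 0.01, 0.1],
    [0.493, 0.01, 0.2],
    [0.493, 0.01, 0.3],
    [0.493, 0.01, 0.45],
    [0.493, 0.01, 0.53],
    [0.493, 0.01, 0.6],
    [0.493, 0.01, 0.6],
  ],
  spin=[0, 0, 0, 0, 0, 0, 0, 0, 0, 0],
  fingers=[87.8, 87.8, 87.8, 87.8, 87.8, 87.8, 87.8, 87.8, 87.8, 87.8],
)

```text
clock: 7.1
position: [573.2, -148.9, 18.4]
tool_rot: [-3.136, -0.004, 1.822]
force: [0.4, -0.2, -0.3]
opening: 87.9
finger_force: 0.0
```

step_arm(
  slide=[
    [0, 0, 0],
    [0, 0, 0],
    [0, 0, 0],
    [0, 0, 0],
    [0, 0, 0],
    [0, 0, 0],
    [0, 0, 0],
    [0, 0, 0],
  ],
  spin=[0, 0, 0, 0, 0, 0, 0, 0],
  fingers=[40, 40, 40, 40, 40, 40, 40, 40],
)

```text
clock: 7.9
position: [576.3, -150.8, 23.9]
tool_rot: [3.141, 0.001, 1.821]
force: [-1.8, -0.1, 6.1]
opening: 56.0
finger_force: 30.0
```

step_arm(
  slide=[
    [0, 0, -0.017],
    [0, 0, -0.017],
    [0.05, 0.012, -0.017],
    [0.15, 0.038, -0.017],
    [0.26, 0.067, -0.017],
    [0.37, 0.095, -0.017],
    [0.48, 0.123, -0.017],
    [0.549, 0.141, -0.017],
    [0.549, 0.141, -0.017],
    [0.549, 0.141, -0.017],
  ],
  spin=[0, 0, 0, 0.05, 0.1, 0.15, 0.207, 0.207, 0.207, 0.207],
  fingers=[40, 40, 40, 40, 40, 40, 40, 40, 40, 40],
)

```text
clock: 8.9
position: [575.4, 20.4, 26.9]
tool_rot: [-3.14, 0.0, 1.66]
force: [-0.3, -0.8, -5.5]
opening: 55.5
finger_force: 30.0
```

Run:
```python
from h import *
o=env.get_obs();print(o["position"],o["force"],o["tool_rot"],o["opening"],np.degrees(o["tool_rot"][2]))
print(cmd(575.8,189.4,o["position"][2],95.1))
```

```text
[575.43662756  20.42458017  26.94634551] [-0.30487047 -0.81697891 -5.48948135] [-3.14005091e+00  6.60197992e-05  1.66002989e+00] 55.51945502174775 95.11270627836429
(array([ 5.609e-01,  5.140e-02, -1.000e-04]), np.float64(0.0003))
```

step_arm(
  slide=[
    [0.1, 0.009, 0],
    [0.22, 0.02, 0],
    [0.34, 0.031, 0],
    [0.44, 0.04, 0],
    [0.52, 0.048, 0],
    [0.561, 0.051, 0],
    [0.561, 0.051, 0],
    [0.561, 0.051, 0.008],
    [0.561, 0.051, 0.015],
    [0.561, 0.051, 0.017],
  ],
  spin=[0, 0, 0, 0, 0, 0, 0, 0, 0, 0],
  fingers=[40, 40, 40, 40, 40, 40, 40, 40, 40, 40],
)

```text
clock: 9.9
position: [577.0, 187.0, 23.9]
tool_rot: [3.141, 0.001, 1.657]
force: [-4.5, -2.7, 6.3]
opening: 55.6
finger_force: 30.0
```

Run:
```python
from h import *
o=env.get_obs();print(o["position"],o["force"],o["tool_rot"],o["opening"])
im,d,P=pts("top"); cv2.imwrite("pics/t3.png",cv2.resize(im[160:260,120:270],(780,520),interpolation=cv2.INTER_CUBIC))
im,d,P=pts("side"); cv2.imwrite("pics/s3.png",cv2.resize(im[250:420,80:290],(735,595),interpolation=cv2.INTER_CUBIC))
np.save("s3P.npy",P)
```

```text
[577.0012507  186.97981442  23.90802039] [-4.51235524 -2.72697864  6.33575526] [3.14117491e+00 7.97828237e-04 1.65668122e+00] 55.63086312228346
```

View pics/t3.png

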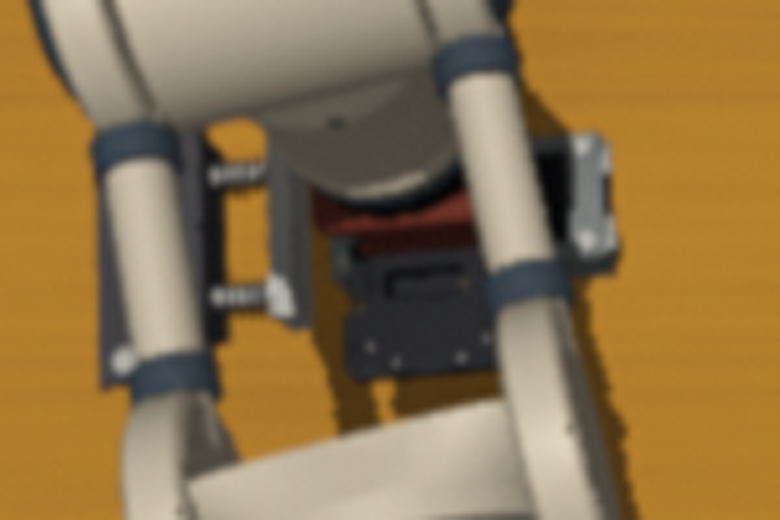

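View pics/s3.png

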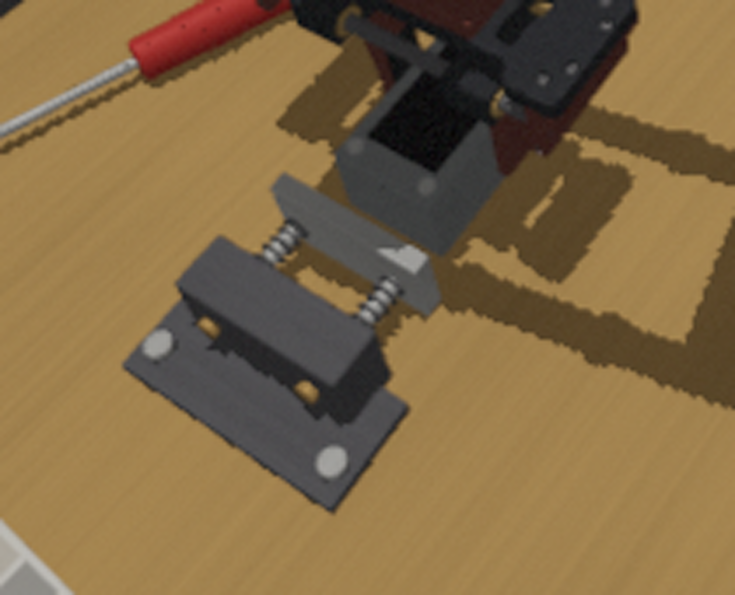

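The box stands on the bench about 15 mm from the plate and parallel to it: catch end at side crop (400,200), plate at (355,245). I check its lateral centring from depth.

Run:
```python
from h import *
P=np.load("s3P.npy"); f=np.array([-.089,.996]); g=np.array([-.996,-.089]); F=np.array([569.5,259.7])
a=(P[...,:2]-F)@f; b=(P[...,:2]-F)@g; z=P[...,2]
k=(a>-32)&(a<-12)&(z>38)&(z<50)&(abs(b)<60); print("top strip", k.sum(), np.percentile(b[k],[1,50,99]).round(1), a[k].max().round(1))
k=(a>-25)&(a<-5)&(z>8)&(z<40)&(abs(b)<25); print("front", k.sum(), np.percentile(a[k],[5,50,95]).round(1), np.polyfit(b[k],a[k],1))
k=(a>-2)&(a<12)&(z>38)&(z<50)&(abs(b)<60); print("plate", k.sum(), np.percentile(b[k],[1,99]).round(1), np.percentile(a[k],[1,99]).round(1))
```

```text
top strip 330 [-27.6   2.3  27.4] -17.1
front 201 [-18.7 -18.1 -17.5] [ 3.41393556e-03 -1.80879978e+01]
plate 361 [-41.4  41.3] [-0.6  9.7]
```

Centred to within 1 mm and square, with a 17.5 mm gap. I approach gently, easing off the downward push.

step_arm(
  slide=[
    [0, 0, -0.005],
    [0.01, 0, -0.005],
    [0.02, 0, -0.005],
    [0.03, 0, -0.005],
    [0.04, 0, -0.005],
    [0.04, 0, -0.005],
  ],
  spin=[0, 0, 0, 0, 0, 0],
  fingers=[40, 40, 40, 40, 40, 40],
)

```text
clock: 10.6
position: [575.4, 201.3, 23.9]
tool_rot: [-3.141, -0.001, 1.659]
force: [0.3, 0.5, -4.3]
opening: 55.7
finger_force: 30.0
```

step_arm(
  slide=[
    [0.004, 0, 0],
    [0.008, 0, 0],
    [0.012, 0, 0],
    [0.016, 0, 0],
    [0.016, 0, 0],
  ],
  spin=[0, 0, 0, 0, 0],
  fingers=[40, 40, 40, 40, 40],
)

```text
clock: 11.1
position: [575.1, 204.7, 24.0]
tool_rot: [-3.141, 0.001, 1.658]
force: [-0.8, -2.6, -5.0]
opening: 55.8
finger_force: 30.0
```

step_arm(
  slide=[
    [0.005, 0, 0],
    [0.01, 0, 0],
    [0.015, 0, 0],
    [0.02, 0, 0],
    [0.025, 0, 0],
    [0.03, 0, 0],
    [0.03, 0, 0],
    [0.03, 0, 0],
  ],
  spin=[0, 0, 0, 0, 0, 0, 0, 0],
  fingers=[40, 40, 40, 40, 40, 40, 40, 40],
)

```text
clock: 11.9
position: [574.3, 212.5, 24.1]
tool_rot: [-3.141, 0.003, 1.657]
force: [-1.1, -9.2, -3.5]
opening: 55.8
finger_force: 30.0
```

step_arm(
  slide=[
    [0.003, 0, 0],
    [0.004, 0, 0],
    [0.004, 0, 0],
    [0.004, 0, 0],
    [0.004, 0, 0],
    [0.004, 0, 0],
  ],
  spin=[0, 0, 0, 0, 0, 0],
  fingers=[40, 40, 40, 40, 40, 40],
)

```text
clock: 12.5
position: [574.3, 213.5, 24.1]
tool_rot: [-3.141, 0.003, 1.657]
force: [-0.9, -10.2, -2.8]
opening: 56.1
finger_force: 30.0
```

Run:
```python
from h import *
f=np.array([-.089,.996]); g=np.array([-.996,-.089]); F=np.array([569.5,259.7])
o=env.get_obs();print(o["position"],o["force"],o["opening"])
im,d,P=pts("side"); cv2.imwrite("pics/s4.png",cv2.resize(im[250:420,80:290],(735,595),interpolation=cv2.INTER_CUBIC))
a=(P[...,:2]-F)@f; b=(P[...,:2]-F)@g; z=P[...,2]
k=(a>-20)&(a<8)&(z>38)&(z<50)&(abs(b)<60)
k=(a>8)&(a<30)&(z>38)&(z<50)&(abs(b)>31)&(abs(b)<60); print("plate a",np.percentile(a[k],[1,50,99]).round(1))
k=(a>-20)&(a<0)&(z>38)&(z<52)&(abs(b)<60); print("box b,z",np.percentile(b[k],[1,50,99]).round(1),np.percentile(z[k],[5,50,95]).round(1))
o=env.get_obs();print(o["position"],o["force"],o["clock"])
```

```text
[574.25638946 213.49434465  24.05268038] [ -0.92148777 -10.1916161   -2.81279094] 56.100389552163215
plate a [ 9.2 14.1 18.9]
box b,z [-26.9   2.7  28.4] [43.2 45.2 47. ]
[574.25432139 213.46327047  24.07377735] [-1.45827465 -9.37947969 -3.23050932] 12.55
```

View pics/s4.png

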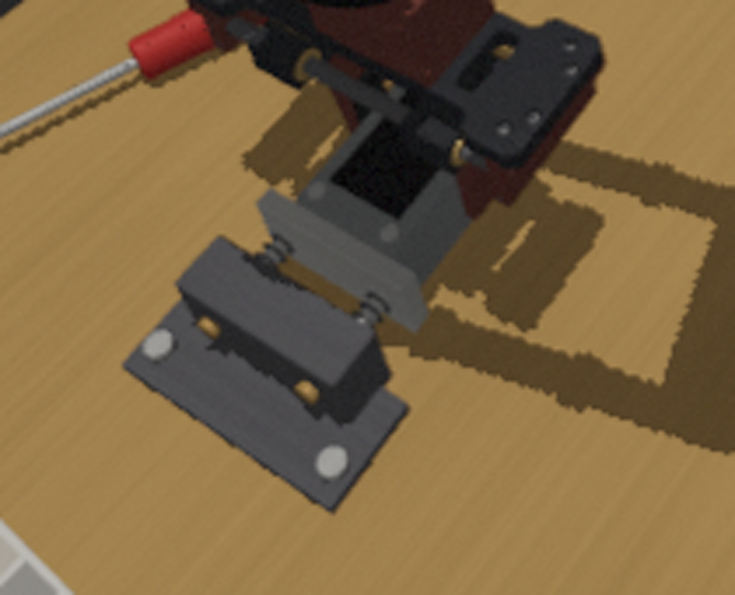

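The box is flat against the middle of the plate (side crop around (345,250)), square, with the cover shut. The plate is about 9 mm in and the push is about 9–10 N, so I hand in.

```bash
python3 -c "
from station import env
print(env.close_job())"
```

```text
the job is handed in; nothing more can be done
None
```

The job is handed in with the cover clicked shut and the gripper holding the box flat, square and centred (within about 1 mm) on the plate at about 9–10 N, plate about 9 mm in; I saw no bystander touched, and the hand-in returned no verdict.

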